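# Weigh a sample carrier on the sprung-hook balance

## Task

Weigh the blue sample carrier: hang it by its bail in the seat of the balance's sprung hook and let it down gently, at no more than a few centimetres per second, so that the spring takes its weight little by little and the hook neither drops nor springs up by more than a few millimetres when you let go. Wait until the hanging carrier is quite still, then press the green button on the console fully down, gently, to take the reading, and leave the carrier hanging. Leave the orange carrier and everything else on the bench alone.

Things in the scene. Friction and masses are not known exactly. Their poses are not given: they have to be found in the camera images.
- carrier_tab (a point): Centre of the blue grip tab of the carrier to be weighed: 22 mm (x) by 12 mm (y) by 36 mm (z), 140 mm above the cup's underside and 30 mm above the bail's apex (wire centre); 9 mm of stem between wire and tab. Gripped on the two flats facing +y and -y. Axes: z up, the bail's opening is looked through along x (both ways alike). The carrier stands upright on the bench at the start.
- carrier_bail (a point): Wire centre at the apex of the blue carrier's bail, 110 mm above the cup's underside; same axes as the tab. The bail is an inverted V of 6 mm round wire on two uprights 48 mm apart along y. The opening under the apex is 52 mm high (from the lid's top) and 42 mm wide.
- carrier: The blue carrier (loose): steel cup 54 mm across, with blue lid 57 mm across whose top is at 55 mm, then bail and tab, 158 mm tall in all; mass unknown, 0.20 to 0.68 kg. Origin at the centre of the cup's underside, axes as the tab.
- spare_tab (a point): Grip tab centre of the orange carrier, otherwise like the blue one; not to be touched.
- hook_seat (a point): Where the bail's apex (wire centre) rests on the hook; moves with it; 241 mm above the bench with no load. The hook is an 8 mm round bar in the stand's x-z plane: a V with its bar centre 11 mm below this point, rising to a free tip 18 mm towards -x (top 13 mm above this point), and towards +x to a level arm (top 23 mm above this point) from 35 mm on. The bail goes over the tip towards +x, then down.
- hook (a joint): Dip of the hook, m: 0 with no load (upper stop), growing downward, 0.085 at the bottom stop. A spring of about 100 N/m with only light damping carries it (it begins to dip at about 0.2 N): the carrier makes it sink by 17 to 65 mm, and it bobs for a few seconds if let go away from balance.
- stand: The balance, fixed to the bench: white base plate 14 mm thick (210 by 120 mm) and a white column 50 by 79 mm, 285 mm tall, its front face 94 mm towards +x from the hook's seat. Origin on the bench straight below the seat; z up, x from the hook's tip towards the column.
- read_top (a point): Centre of the top of the round green button (30 mm across) on the grey console (130 by 110 mm, 40 mm tall); it is pressed straight down.
- read (a joint): Travel of the green button, m: 0 released, 0.006 fully down (takes 5 N); it springs back.
- beaker: Glass beaker, 70 mm across, 90 mm tall, on the bench; origin at its underside. Leave alone.
- reagent: Amber bottle, 64 mm across, 130 mm tall; origin at its underside. Leave alone.
- washjar: White jar with a red cap, 60 mm across, 100 mm tall; origin at its underside. Leave alone.
- dish: White dish, 90 mm across, 30 mm tall; origin at its underside. Leave alone.
- spatula: Lab spatula, 180 mm long, lying on the bench. Leave alone.
- checkweight: Brass weight, 36 mm across, 35 mm tall; origin at its underside. Leave alone.
Mind the look-alikes: they are no part of the job. There is more than one size of the part that bears read_top; the job needs the smallest.

How it is judged (in metres and radians):
On the way, in this order (a step that is already met when the one before it is completed fails the run):
1. the blue carrier is lifted clear of the bench (height (world z) of carrier above 0.04 m), for 0.2 s.
2. it hangs in the hook's seat, let go and still (distance between carrier_bail and hook_seat below 0.008 m and value of joint hook above 0.01 m and angle between carrier_tab's own z axis and vertical below 0.2 rad and velocity of joint hook between -0.015 and 0.015 m/s and linear speed of carrier below 0.03 m/s and contact force between carrier and the fingers below 0.1 N), for 0.5 s.
3. the green button is pressed fully down (at least 4.5 of 6 mm) while the carrier hangs (value of joint read above 0.0045 m and distance between carrier_bail and hook_seat below 0.008 m and value of joint hook above 0.01 m and angle between carrier_tab's own z axis and vertical below 0.2 rad), for 0.05 s.
At the end, for the whole second after the job is handed in: The blue carrier hangs free by its bail, apex within 8 mm of the hook's seat, upright within 0.2 rad, the hook dipped by more than 10 mm, hook slower than 15 mm/s and carrier slower than 30 mm/s; the button is released again (all of step 2 and value of joint read below 0.002 m); the robot touches nothing.
It fails at once if the hook drops or springs up faster than 0.08 m/s (velocity of joint hook above 0.08 m/s or velocity of joint hook below -0.08 m/s).
It fails at once if the hook is overloaded: pushed to its bottom stop, or the carrier bears on the balance with more than 25 N (value of joint hook above 0.083 m or contact force between carrier and stand above 25 N).
It fails at once if the robot itself pushes on the balance with more than 10 N (contact force between any of the fingers, the arm and stand above 10 N).
It fails at once if the button is pressed before the carrier hangs free and still (value of joint read above 0.003 m and not (distance between carrier_bail and hook_seat below 0.008 m and value of joint hook above 0.01 m and angle between carrier_tab's own z axis and vertical below 0.2 rad and velocity of joint hook between -0.015 and 0.015 m/s and linear speed of carrier below 0.03 m/s and contact force between carrier and the fingers below 0.1 N)).
It fails at once if the orange carrier is moved by more than 20 mm, or something else on the bench by more than 30 mm (distance of spare_tab from where it was at the start of the episode above 0.02 m or distance of any of beaker, reagent, washjar, dish, spatula, checkweight from where it was at the start of the episode above 0.03 m).
It also fails if it takes over 64 s, if anything falls off the work surface, if the arm or the gripper's body presses on something with over 40 N, if the wrist force passes 120 N, or if a joint passes its speed limit or range.

## Robot

A 6-joint arm with a two-finger parallel gripper is mounted at the origin on the work surface. World frame = base frame: x ahead of the robot, y to its left, z up, the work surface at z = 0. Lengths are in m, angles in degrees, forces in N, time in s.
With the tool pointing down it reaches from about 0.35 to 0.875 m from the base axis. Payload 4.2 kg.
Tool frame: the origin (TCP) lies midway between the tips of the shut fingers; the grasp point (between the pads) lies 19 mm behind it; y points along the fingers, z is the direction in which the jaws open and shut, and the axes are right-handed (so a half turn about y gives the same grasp; the last joint's range is limited). The gripper opens to 87 mm and grips with 3 to 60 N. Pads are 19 mm wide; open, the fingers measure 117 mm over their backs; the gripper's body (75 mm by 190 mm) begins 51 mm behind the grasp point.
Start: joints at [-61.845, 22.042, 0.453, 0, -68.411, -14.817], TCP at [0.144, -0.608, 0.223] pointing down, gripper open.
Joint ranges: [-179.83, 179.83], [-69.29, 118.12], [-61.27, 80.66], [-181.25, 117.63], [-171.15, -9.14], [-177.46, 177.46]. Speed limits (degrees/s): [159.86, 159.86, 180, 180, 180, 180].

## Interface

Orientations are given as [roll, pitch, yaw] about the fixed x, y, z axes, in that order (R = Rz(yaw) Ry(pitch) Rx(roll)).
In Python, from workcell import env gives the robot as it stands. The module is installed in compiled form; this text tells all that it offers. Calls block until the motion is done:
- env.goto(position, orientation): joint-space move of the TCP to a pose.
- env.move_straight(position, rotation=None, rate=0.15, force_limit=None): straight line of the TCP; rotation=None keeps the orientation; rate is the mean speed in m/s. With force_limit (N) it stops when the force on the tool has changed by that much, and returns True; else False.
- env.set_joints(angles): joint-space move.
- env.gripper_to(opening, grasp_force=None): opening from 0.0 (shut) to 1.0 (fully open); grasp_force is the grip in N (None keeps the last); returns when the fingers have stopped.
- env.dwell(seconds).
- env.inverse_kinematics(position, orientation): joint angles nearest the present ones, or None.
- env.read_state(): the state.
- env.grab_frame(name): name is "scene" or "top" or "wrist"; returns a dict with "image" (400x640x3 uint8, blue, green, red), "fx", "fy", "cx", "cy" (pixels), "position" and "orientation" of the camera in the world. Camera axes: x right, y up, looking along -z (the intrinsics and any distortion apply to the point x, -y, -z); pixel columns grow to the right and rows downward; lengths in m; the calibration is good to about 2 mm. A picture is of the moment at which its call begins. There is no depth.
A pose or a line that the arm cannot do raises env.Unreachable and nothing moves.
- env.close_job(): hands the job in, once; it reports no verdict.
Trained networks look in a picture, given as the dict that the camera call returned (one of the last four; its "shot" number tells which), for a name from the list of things; names that differ only in an ending like _2 or _b are one class to them, and where a whole thing is asked for, a point or a joint stands for the part that bears it (a point fixed in the world has none). Each returns a list of dicts, best first, with "score" (0 to 1); they miss things now and then, are a little off and sometimes report something else, mostly with a low value. They report only what shows in the picture. A call takes as long as a camera call. They do not tell look-alikes from the thing itself.
- env.search_frame(picture, thing): "xyz" ([x, y, z] in m, in world coordinates, good to about 4 mm: the middle of the surface that is visible of it).
- env.trace(picture, thing): "mask" (400x640 bool, what is visible of it).
The state is a dict: "clock": time; "joint_positions": joint angles; "qvel": joint speeds; "joint_torque": joint torques, N m; "position": TCP position; "tool_rot": TCP orientation; "force": force on the tool from outside, world axes, zero at the start; "wrist_torque": the same for the moment, N m; "opening": opening from 0.0 (shut) to 1.0 (fully open).
Only numpy, scipy, OpenCV 4.12 (cv2) and the standard library are available. Lean on these libraries where they do the work, as an engineer would, in place of code of your own. Each camera call takes 0.05 s, during which the arm holds its last target.

## Working session

There is one attempt and no reset: what is moved stays moved. The work goes in short steps, each a Python script; the robot and the scene stay as the last script left them, time stands still between calls to the robot, and variables do not carry over. Pictures are saved under pics/ and viewed, and the job is handed in when it is done.

```bash
mkdir -p pics
python3 - <<'E'
from workcell import env
import cv2
s=env.read_state();print({k:s[k] for k in('clock','position','tool_rot','force','opening')})
for n in("scene","top"):
    p=env.grab_frame(n);cv2.imwrite(f"pics/{n}0.png",p["image"]);print(n,p["position"],p["orientation"],p["fx"],p["fy"],p["cx"],p["cy"],[k for k in p])
    for t in("carrier_tab","carrier_bail","carrier","spare_tab","hook_seat","hook","stand","read_top"):
        r=env.search_frame(p,t);print(t,[(x["score"],[round(float(v),4) for v in x["xyz"]]) for x in r[:4]])
print(env.read_state()["clock"])
E
```

```text
{'clock': 0.0, 'position': array([ 0.14409187, -0.60754834,  0.22145547]), 'tool_rot': array([-8.98749001e+01,  4.08310864e-03,  1.33270628e+01]), 'force': array([-0.39915444, -0.64913238, -0.36013659]), 'opening': 0.9979044871869849}
scene [ 1.1084417  -1.08698881  1.15622264] [51.31223634 -1.09494078 32.82527802] 485.8309660983496 485.8309660983496 319.786558974081 203.74955478569518 ['image', 'fx', 'fy', 'cx', 'cy', 'position', 'orientation', 'shot']
carrier_tab [(0.57, [0.4294, -0.2318, 0.0549])]
carrier_bail [(0.59, [0.423, -0.2301, 0.0537])]
carrier [(0.8, [0.4275, -0.2281, 0.0569])]
spare_tab [(0.95, [0.4554, -0.3528, 0.0586]), (0.63, [0.4266, -0.2305, 0.0539]), (0.46, [0.6566, 0.4489, 0.021])]
hook_seat []
hook [(0.7, [0.5776, -0.4823, 0.0347]), (0.53, [0.587, 0.058, 0.2588])]
stand [(0.67, [0.5792, 0.0894, 0.0512]), (0.34, [0.4257, -0.2287, 0.0546])]
read_top [(0.72, [0.4267, -0.2301, 0.0531]), (0.59, [0.3015, -0.0509, 0.0794]), (0.53, [0.2202, 0.2638, 0.0828]), (0.17, [0.3416, -0.3973, 0.0043])]
top [ 0.37431399 -0.01815048  1.26426283] [  4.70873093  -0.09925904 -88.52556703] 369.99842255176577 369.99842255176577 321.2669650535147 202.77851746636952 ['image', 'fx', 'fy', 'cx', 'cy', 'position', 'orientation', 'shot']
carrier_tab [(0.7, [0.4223, -0.2143, 0.0521])]
carrier_bail [(0.67, [0.4225, -0.2166, 0.0538])]
carrier [(0.66, [0.4235, -0.2124, 0.0543])]
spare_tab [(0.61, [0.4469, -0.3367, 0.0574])]
hook_seat [(0.28, [0.4213, -0.2119, 0.0548])]
hook [(0.64, [0.5903, 0.0521, 0.2582]), (0.22, [0.6768, 0.2877, 0.098])]
stand [(0.8, [0.5763, 0.0687, 0.0157]), (0.47, [0.6602, 0.4304, 0.0106])]
read_top [(0.64, [0.2249, 0.2678, 0.0796]), (0.59, [0.4594, 0.2939, 0.0635])]
0.9
```

View pics/scene0.png

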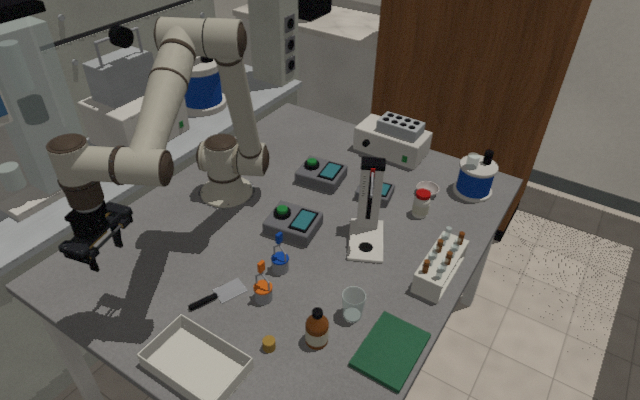

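View pics/top0.png

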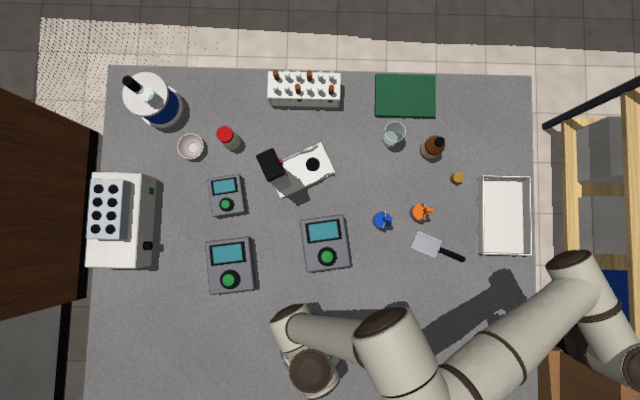

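Run:
```python
import cv2,numpy as np
a=cv2.imread("pics/scene0.png");b=cv2.imread("pics/top0.png")
A=cv2.resize(a[130:310,220:420],None,fx=3.8,fy=3.3,interpolation=3)
cv2.imwrite("pics/s0z.png",A)
B=cv2.resize(b[110:280,190:450],None,fx=3,fy=3,interpolation=3)
cv2.imwrite("pics/t0z.png",B)
```

```text
(no output)
```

View pics/s0z.png

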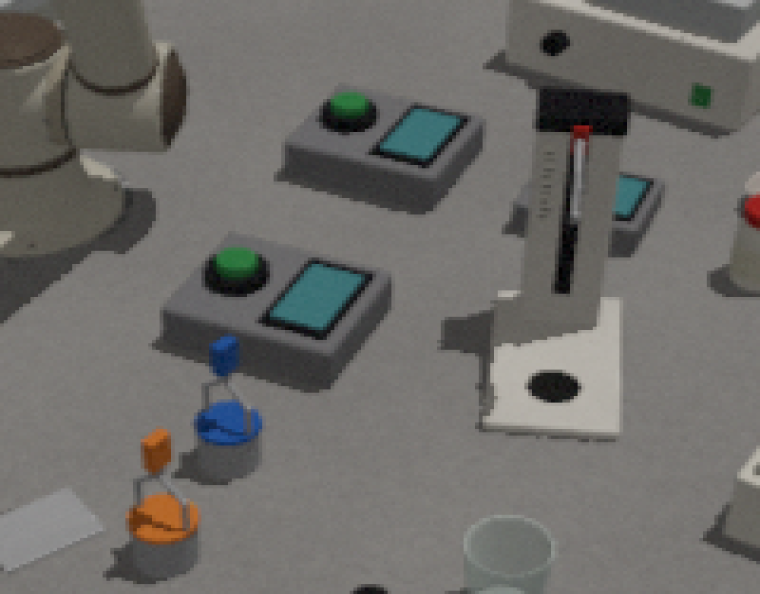

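View pics/t0z.png

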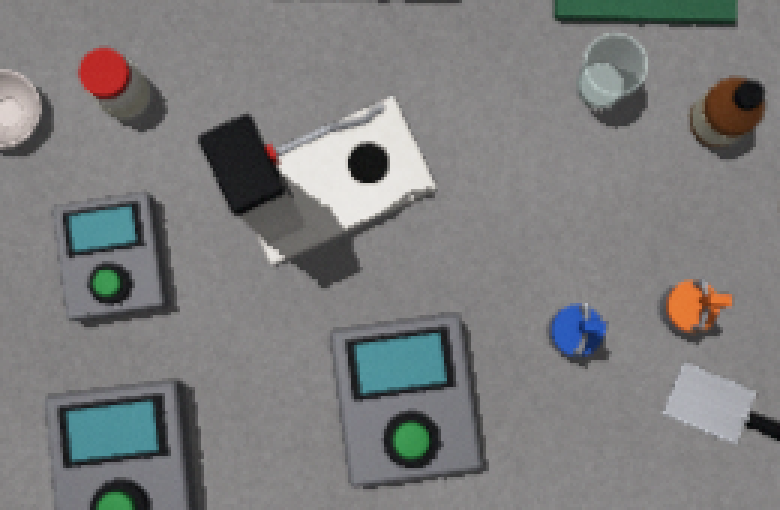

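```bash
cat > h.py <<'E'
from workcell import env
import numpy as np,cv2
from scipy.spatial.transform import Rotation as R
def rot(o): return R.from_euler('xyz',o,degrees=True)
def ray(p,uv):
    u,v=uv; d=np.array([(u-p["cx"])/p["fx"],-(v-p["cy"])/p["fy"],-1.])
    return np.array(p["position"]),rot(p["orientation"]).apply(d)
def onz(p,uv,z):
    o,d=ray(p,uv); return o+d*(z-o[2])/d[2]
def proj(p,X):
    c=rot(p["orientation"]).inv().apply(np.atleast_2d(X)-np.array(p["position"]))
    return np.c_[p["cx"]+p["fx"]*c[:,0]/-c[:,2],p["cy"]-p["fy"]*c[:,1]/-c[:,2]]
def tri(obs):
    A=np.zeros((3,3));b=np.zeros(3)
    for p,uv in obs:
        o,d=ray(p,uv);d=d/np.linalg.norm(d);M=np.eye(3)-np.outer(d,d);A+=M;b+=M@o
    X=np.linalg.solve(A,b);return X,[np.linalg.norm(proj(p,X)[0]-uv) for p,uv in obs]
def st():
    s=env.read_state();print('t%.2f'%s['clock'],'pos',np.round(s['position'],4),'rot',np.round(s['tool_rot'],2),'F',np.round(s['force'],2),'op %.3f'%s['opening']);return s
SC=dict(position=[1.1084417,-1.08698881,1.15622264],orientation=[51.31223634,-1.09494078,32.82527802],fx=485.831,fy=485.831,cx=319.786559,cy=203.749555)
TP=dict(position=[0.37431399,-0.01815048,1.26426283],orientation=[4.70873093,-0.09925904,-88.52556703],fx=369.9984,fy=369.9984,cx=321.266965,cy=202.7785175)
E
python3 - <<'E'
from h import *
z=lambda x,y:(190+(x+.5)/3-.5,110+(y+.5)/3-.5)
s=lambda x,y:(220+(x+.5)/3.8-.5,130+(y+.5)/3.3-.5)
for n,p in dict(c1=(393,97),c2=(435,188),c3=(272,263)).items(): print(n,onz(TP,z(*p),.014))
for n,p in dict(dot=(368,163)).items(): print(n,onz(TP,z(*p),.014))
print('dot sc',onz(SC,s(554,386),.014),'corners',onz(SC,s(484,428),.014),onz(SC,s(620,432),.014),onz(SC,s(622,298),.014))
print('tip',onz(TP,z(380,108),.254),'arm end',onz(TP,z(277,153),.26))
print('blue tab',onz(TP,z(590,328),.14),onz(SC,s(224,355),.14),tri([(TP,z(590,328)),(SC,s(224,355))]))
print('button',onz(TP,z(106,283),.05))
print('cap',[onz(TP,z(*q),.285) for q in[(200,136),(248,116),(285,193),(235,213)]])
E
```

```text
c1 [ 0.68680118 -0.01020998  0.014     ]
c2 [ 0.58275592 -0.06071251  0.014     ]
c3 [0.49226079 0.12169425 0.014     ]
dot [0.60955236 0.01630032 0.014     ]
dot sc [0.60805925 0.01502739 0.014     ] corners [ 0.58663412 -0.07229271  0.014     ] [ 0.68748001 -0.0112302   0.014     ] [0.59500029 0.17417914 0.014     ]
tip [6.16155912e-01 1.86102261e-05 2.54000000e-01] arm end [0.57036449 0.09312413 0.26      ]
blue tab [ 0.42260854 -0.21664592  0.14      ] [ 0.42115188 -0.21948031  0.14      ] (array([ 0.42151649, -0.21768634,  0.13874658]), [np.float64(0.4662100514476214), np.float64(0.45810796598510817)])
button [0.46212442 0.29888126 0.05      ]
cap [array([0.57908156, 0.15972119, 0.285     ]), array([0.59836199, 0.11747673, 0.285     ]), array([0.52960034, 0.08198882, 0.285     ]), array([0.510491  , 0.12582651, 0.285     ])]
```

Run:
```python
from h import *
for y in(-90,90):print(y,env.inverse_kinematics([.4215,-.2177,.30],[-90,0,y]))
for y in(-63.6,116.4):print(y,env.inverse_kinematics([.608,.016,.30],[-90,0,y]))
env.goto([.4215,-.2177,.30],[-90,0,-90]);st()
p=env.grab_frame("wrist");cv2.imwrite("pics/w1.png",p["image"]);print({k:p[k] for k in p if k!='image'})
for t in("carrier_tab","carrier_bail","carrier"):print(t,[(x["score"],np.round(x["xyz"],4)) for x in env.search_frame(p,t)[:3]])
st()
```

```text
-90 [  -7.63098756    4.22053206  -11.95508828    0.          -73.82437966
 -172.36901244]
90 [ -7.63098756   4.22053206 -11.95508828   0.         -73.82437966
   7.63098756]
-63.6 [  16.74002262   18.04956361    5.55730078    0.          -77.50773717
 -170.34002262]
116.4 [ 16.74002262  18.04956361   5.55730078   0.         -77.50773717
   9.65997738]
t3.24 pos [ 0.4214 -0.2179  0.2999] rot [-90.01  -0.   -90.02] F [ 0.24  0.13 -0.26] op 1.001
{'fx': 310.7954600022157, 'fy': 310.7954600022157, 'cx': 316.87665252226196, 'cy': 196.03392782620674, 'position': array([ 0.42209917, -0.14831401,  0.4629074 ]), 'orientation': array([-1.50183283e+01, -2.57000949e-02, -1.44538360e-02]), 'shot': 3}
carrier_tab [(0.77, array([ 0.4205, -0.2125,  0.0576]))]
carrier_bail [(0.57, array([ 0.424 , -0.2141,  0.0542]))]
carrier [(0.77, array([ 0.423 , -0.2123,  0.0517]))]
t3.44 pos [ 0.4214 -0.218   0.2999] rot [-90.02   0.   -90.03] F [-0.08  0.36 -0.49] op 1.003
```

View pics/w1.png

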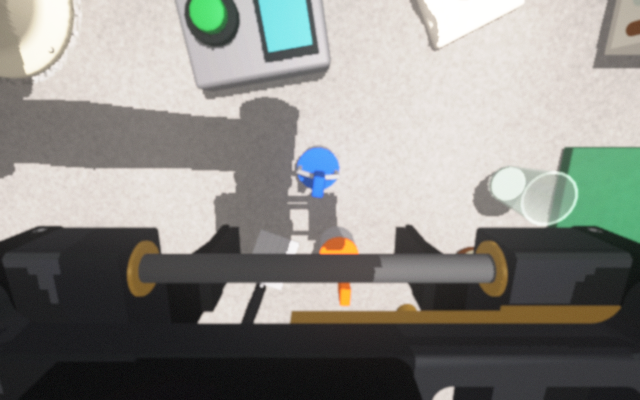

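Run:
```python
import cv2
a=cv2.imread("pics/w1.png");cv2.imwrite("pics/w1z.png",cv2.resize(a[140:205,285:355],None,fx=9,fy=9,interpolation=2))
```

```text
(no output)
```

View pics/w1z.png

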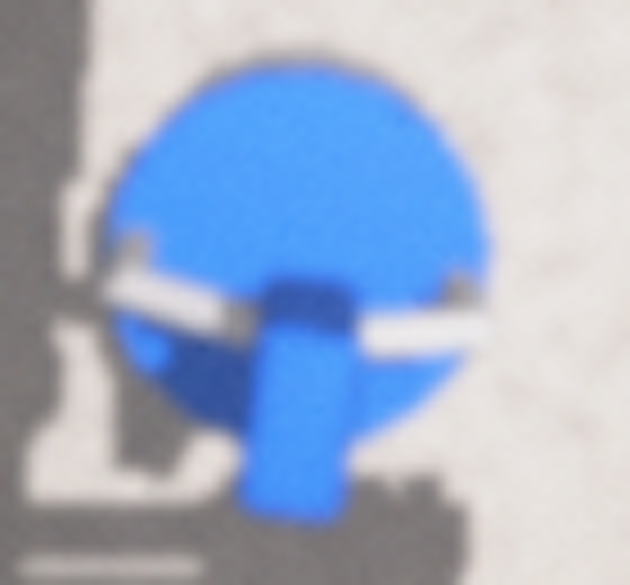

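Run:
```python
from h import *
W=dict(fx=310.7954600022157,fy=310.7954600022157,cx=316.87665252226196,cy=196.03392782620674,position=np.array([0.42209917,-0.14831401,0.4629074]),orientation=np.array([-15.0183283,-.0257,-.01445]))
z=lambda x,y:(285+(x+.5)/9-.5,140+(y+.5)/9-.5)
print('lid c',onz(W,z(298,252),.055))
a,b=onz(W,z(135,238),.055),onz(W,z(460,285),.055);print(a,b,(a+b)/2,np.degrees(np.arctan2(*(b-a)[1::-1])),np.linalg.norm(a-b))
t=[onz(W,z(*q),.158) for q in((265,325),(352,325),(240,510),(342,520))];print(t,np.mean(t,0))
t=[onz(W,z(*q),.158) for q in((243,425),(342,435))]
```

```text
lid c [ 0.42331217 -0.2186469   0.055     ]
[ 0.39932306 -0.21655697  0.055     ] [ 0.44726176 -0.22358433  0.055     ] [ 0.42329241 -0.22007065  0.055     ] -8.339615014220012 0.04845102873614101
[array([ 0.41934915, -0.20906772,  0.158     ]), array([ 0.42899847, -0.20907102,  0.158     ]), array([ 0.41647088, -0.2303142 ,  0.158     ]), array([ 0.42798983, -0.23148854,  0.158     ])] [ 0.42320208 -0.21998537  0.158     ]
```

Run:
```python
from h import *
env.goto([.661,-.0915,.30],[-90,0,-63.6]);st()
p=env.grab_frame("wrist");cv2.imwrite("pics/w2.png",p["image"]);print({k:p[k] for k in p if k!='image'})
for t in("hook_seat","hook"):print(t,[(x["score"],np.round(x["xyz"],4)) for x in env.search_frame(p,t)[:3]])
```

```text
t4.49 pos [ 0.6604 -0.0922  0.3004] rot [-9.001e+01 -1.000e-02 -6.366e+01] F [-0.04 -0.39 -0.16] op 1.000
{'fx': 310.7954600022157, 'fy': 310.7954600022157, 'cx': 316.87665252226196, 'cy': 196.03392782620674, 'position': array([ 0.62961847, -0.0298664 ,  0.46339421]), 'orientation': array([-15.04901826,  -0.02668076,  26.34637662]), 'shot': 4}
hook_seat [(0.85, array([0.6082, 0.0186, 0.2489]))]
hook [(0.68, array([0.6092, 0.0166, 0.2466]))]
```

View pics/w2.png

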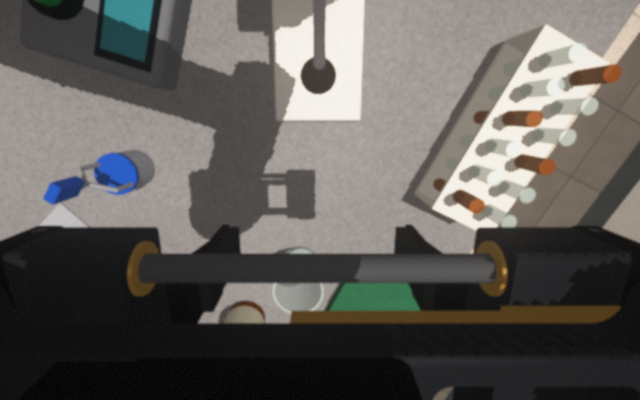

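Run:
```python
import cv2
a=cv2.imread("pics/w2.png");cv2.imwrite("pics/w2z.png",cv2.resize(a[0:130,255:385],None,fx=4.6,fy=4.6,interpolation=2))
```

```text
(no output)
```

View pics/w2z.png

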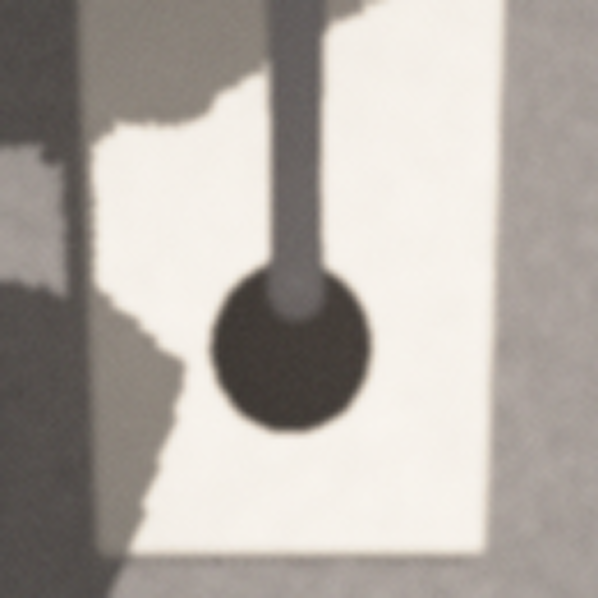

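Run:
```python
from h import *
W=dict(fx=310.79546,fy=310.79546,cx=316.8766525,cy=196.0339278,position=np.array([0.62961847,-0.0298664,0.46339421]),orientation=np.array([-15.04901826,-.02668,26.34637662]))
z=lambda x,y:(255+(x+.5)/4.6-.5,(y+.5)/4.6-.5)
sx=np.array([np.cos(np.radians(116.4)),np.sin(np.radians(116.4))])
print('dot',onz(W,z(292,348),.014))
t=onz(W,z(297,298),.25);print('tip c',t,'seat',t[:2]+.018*sx)
a=onz(W,z(296.5,298),.25);b=onz(W,z(296.5,2),.26);print(a,b,np.degrees(np.arctan2(*(b-a)[1::-1])))
a,b=onz(W,z(98,553),.014),onz(W,z(485,551),.014);print(a,b,np.degrees(np.arctan2(*(b-a)[1::-1])),np.linalg.norm(a-b))
for t0 in (0.,): pass
```

```text
dot [0.60965677 0.01460949 0.014     ]
tip c [ 0.61786869 -0.00261291  0.25      ] seat [0.60986526 0.01350991]
[ 0.61780652 -0.0026437   0.25      ] [0.6029204  0.02711399 0.26      ] 116.57625316553246
[ 0.58267206 -0.06424847  0.014     ] [ 0.68829261 -0.01128059  0.014     ] 26.633403518765252 0.11815792624489974
```

Run:
```python
from h import *
g=[.4229,-.2195]
env.goto([*g,.25],[-90,0,81.7])
print(env.move_straight([*g,.123],rate=.12,force_limit=6));st()
p=env.grab_frame("wrist");cv2.imwrite("pics/w3.png",p["image"])
env.gripper_to(0,grasp_force=30);st()
p=env.grab_frame("wrist");cv2.imwrite("pics/w4.png",p["image"])
```

```text
False
t8.21 pos [ 0.4235 -0.2196  0.1236] rot [-9.009e+01  1.000e-02  8.171e+01] F [ 1.35 -0.17  0.09] op 1.003
t9.45 pos [ 0.4227 -0.2194  0.123 ] rot [-8.998e+01 -1.000e-02  8.170e+01] F [-0.19  0.62  0.69] op 0.138
```

View pics/w4.png

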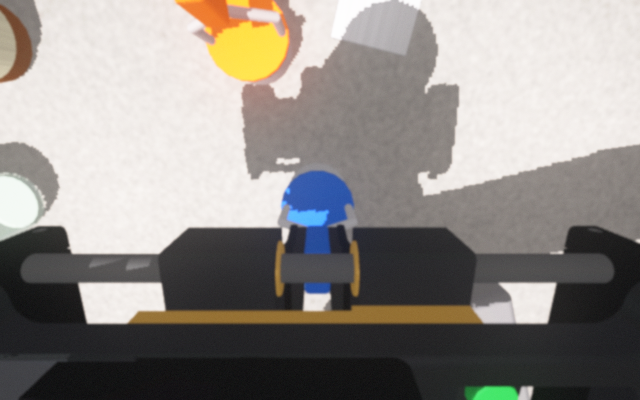

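Run:
```python
from h import *
env.move_straight([.4229,-.2195,.30],rate=.12);env.dwell(.3)
for i in range(4): s=st();env.dwell(.05)
env.goto([.654,-.0755,.29],[-90,0,116.5]);env.dwell(.3);st()
for n in("wrist","scene","top"):
    p=env.grab_frame(n);cv2.imwrite(f"pics/p5{n}.png",p["image"])
    if n=="wrist":print({k:p[k] for k in p if k!='image'})
a=cv2.imread("pics/p5scene.png");cv2.imwrite("pics/p5sz.png",cv2.resize(a[120:300,300:480],None,fx=3.3,fy=3.3,interpolation=2))
```

```text
t11.43 pos [ 0.4229 -0.2195  0.2998] rot [-89.97  -0.    81.7 ] F [ 0.24 -0.36 -5.19] op 0.130
t11.47 pos [ 0.4229 -0.2195  0.2998] rot [-89.98   0.    81.7 ] F [ 0.68 -0.2  -4.06] op 0.137
t11.53 pos [ 0.4229 -0.2195  0.2999] rot [-89.99   0.    81.7 ] F [-0.47  0.72 -5.23] op 0.136
t11.57 pos [ 0.4229 -0.2195  0.3   ] rot [-90.    0.   81.7] F [ 0.47 -0.16 -4.57] op 0.133
t12.98 pos [ 0.6534 -0.0763  0.2908] rot [-9.0050e+01  2.0000e-02  1.1643e+02] F [-0.07 -1.05 -5.49] op 0.134
{'fx': 310.7954600022157, 'fy': 310.7954600022157, 'cx': 316.87665252226196, 'cy': 196.03392782620674, 'position': array([ 0.68538453, -0.14079363,  0.4538575 ]), 'orientation': array([-1.49932867e+01,  8.94354901e-02, -1.53572300e+02]), 'shot': 7}
```

View pics/p5wrist.png

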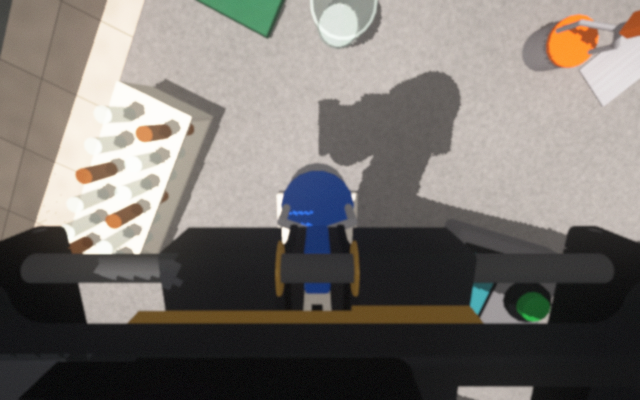

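View pics/p5sz.png

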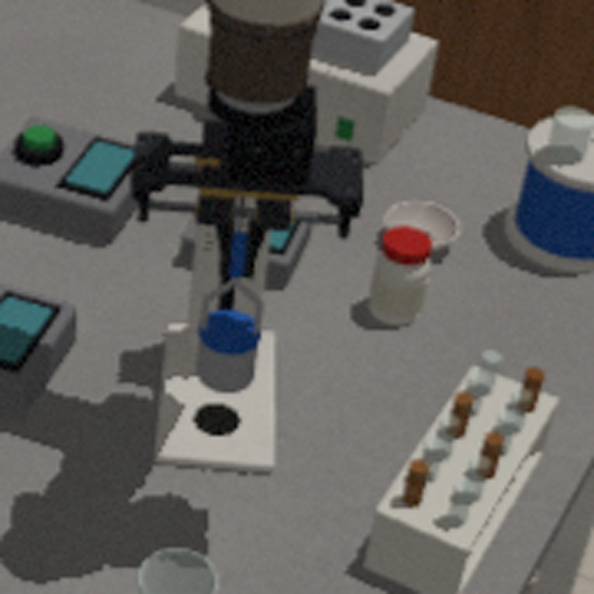

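View pics/p5top.png

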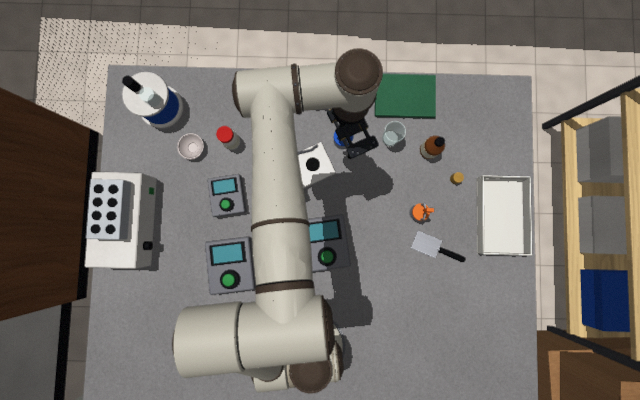

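Run:
```python
from h import *
env.move_straight([.654,-.0755,.281],rate=.08)
print(env.move_straight([.6092,.0145,.281],rate=.06,force_limit=2.5));env.dwell(.2);st()
for n in("wrist","scene"):
    p=env.grab_frame(n);cv2.imwrite(f"pics/p6{n}.png",p["image"])
a=cv2.imread("pics/p6scene.png");cv2.imwrite("pics/p6sz.png",cv2.resize(a[130:270,310:450],None,fx=4.2,fy=4.2,interpolation=2))
```

```text
False
t15.42 pos [0.6093 0.0143 0.2809] rot [-89.99   0.   116.48] F [-0.1  -0.06 -4.73] op 0.134
```

View pics/p6wrist.png

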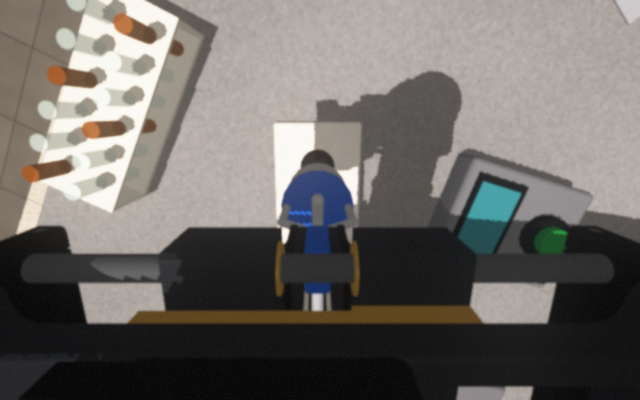

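View pics/p6sz.png

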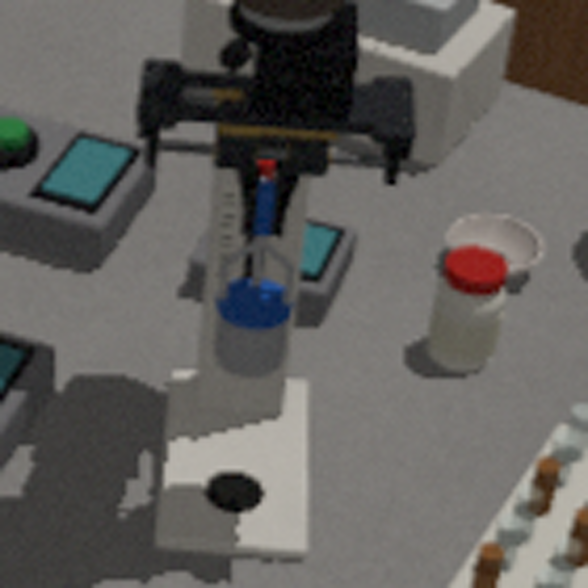

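Run:
```python
from h import *
def fz(n=10):
    f=[]
    for i in range(n):f.append(env.read_state()['force']);env.dwell(.02)
    return np.round(np.mean(f,0),2)
print('hang',fz())
for z in(.256,.250,.244,.236):
    env.move_straight([.6092,.0145,z],rate=.02);env.dwell(.1);print(z,fz(),env.read_state()['clock'])
p=env.grab_frame("scene");cv2.imwrite("pics/p7scene.png",p["image"])
p=env.grab_frame("wrist");cv2.imwrite("pics/p7wrist.png",p["image"])
a=cv2.imread("pics/p7scene.png");cv2.imwrite("pics/p7sz.png",cv2.resize(a[130:270,310:450],None,fx=4.2,fy=4.2,interpolation=2))
```

```text
hang [ 0.11  0.25 -5.12]
0.256 [-0.65  0.02 -5.07] 17.35
0.25 [-0.92  0.48 -4.21] 18.0667
0.244 [-1.38  0.85 -3.53] 18.7833
0.236 [-1.88  0.91 -2.86] 19.6
```

View pics/p7wrist.png

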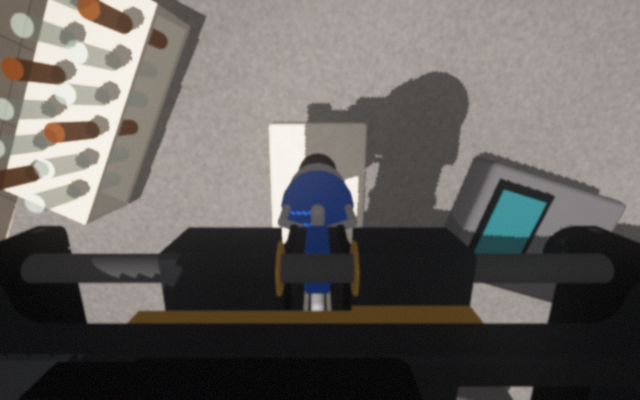

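View pics/p7sz.png

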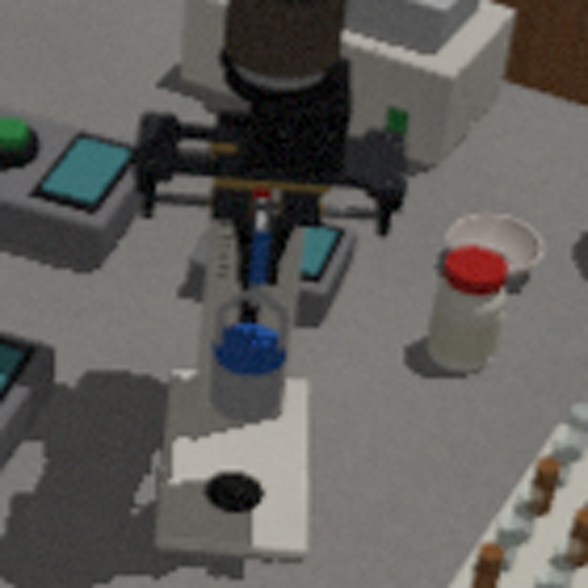

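```bash
cat >> h.py <<'E'
th=np.radians(116.5);sx=np.array([np.cos(th),np.sin(th)]);sy=np.array([-sx[1],sx[0]])
def fs(n=10):
    f=[]
    for i in range(n):f.append(env.read_state()['force']);env.dwell(.02)
    f=np.mean(f,0);return np.round([f[:2]@sx,f[:2]@sy,f[2]],2)
P0=np.array([.6092,.0145])
def at(a,b,z,rate=.01): env.move_straight([*(P0+a*sx+b*sy),z],rate=rate);env.dwell(.05);print(a,b,z,fs(),'t%.1f'%env.read_state()['clock'])
E
python3 - <<'E'
from h import *
at(.0015,0,.236);at(.003,0,.236);at(.003,.0015,.236)
E
```

```text
0.0015 0 0.236 [ 0.78  0.84 -2.82] t20.2
0.003 0 0.236 [-4.86  0.75 -3.  ] t20.7
0.003 0.0015 0.236 [-5.17 -1.26 -3.17] t21.2
```

Run:
```python
from h import *
at(.0017,.0006,.236);at(.0017,.0006,.226,.02);at(.0017,.0006,.218,.02);at(.0017,.0006,.212,.02)
```

```text
0.0017 0.0006 0.236 [-1.7  -1.59 -3.07] t21.8
0.0017 0.0006 0.226 [ 0.07 -2.39 -2.  ] t22.6
0.0017 0.0006 0.218 [ 0.64 -3.17 -1.49] t23.4
0.0017 0.0006 0.212 [ 0.38 -3.34 -0.67] t24.1
```

Run:
```python
from h import *
at(.0017,-.0005,.212);at(.0017,-.0010,.209)
```

```text
0.0017 -0.0005 0.212 [ 0.52 -0.77 -0.39] t24.6
0.0017 -0.001 0.209 [-0.35  3.31 -0.21] t25.2
```

Run:
```python
from h import *
at(.0015,-.0007,.209);print(fs(40))
p=env.grab_frame("scene");cv2.imwrite("pics/p8scene.png",p["image"])
cv2.imwrite("pics/p8sz.png",cv2.resize(p["image"][130:270,310:450],None,fx=4.2,fy=4.2,interpolation=2))
```

```text
0.0015 -0.0007 0.209 [ 0.57  4.57 -0.05] t25.7
[ 0.99  5.01 -0.21]
```

View pics/p8sz.png

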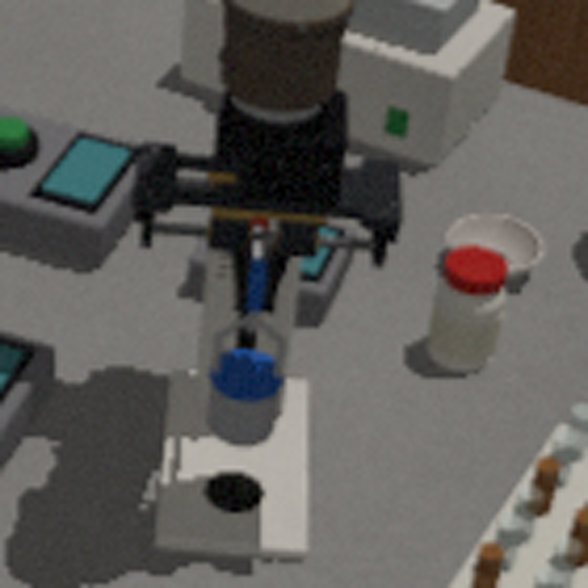

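Run:
```python
from h import *
at(.0015,-.0002,.209);at(.0015,.0002,.209)
```

```text
0.0015 -0.0002 0.209 [ 1.37  4.54 -0.2 ] t26.9
0.0015 0.0002 0.209 [ 1.76  3.49 -0.32] t27.3
```

Run:
```python
from h import *
at(.0018,.0007,.209);at(.0020,.0011,.209)
```

```text
0.0018 0.0007 0.209 [ 1.03  1.57 -0.1 ] t27.8
0.002 0.0011 0.209 [-0.46 -1.07 -0.34] t28.3
```

Run:
```python
from h import *
at(.0019,.0009,.209);
env.gripper_to(0,grasp_force=3);print(fs());
env.gripper_to(0.45);s=st();print(fs(20))
for n in("wrist","scene"):
    p=env.grab_frame(n);cv2.imwrite(f"pics/p9{n}.png",p["image"])
cv2.imwrite("pics/p9sz.png",cv2.resize(p["image"][130:270,310:450],None,fx=4.2,fy=4.2,interpolation=2))
```

```text
0.0019 0.0009 0.209 [-1.13 -2.43 -0.35] t28.7
[-1.37 -2.74 -0.27]
t29.88 pos [0.6075 0.0158 0.209 ] rot [-89.99  -0.   116.5 ] F [ 0.12  0.89 -0.15] op 0.446
[ 0.26 -0.02  0.02]
```

View pics/p9wrist.png

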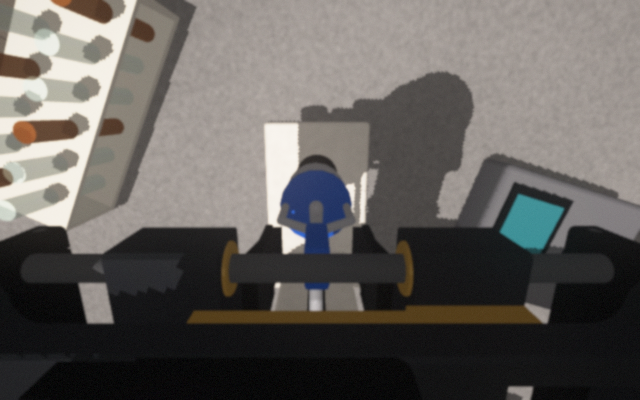

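View pics/p9sz.png

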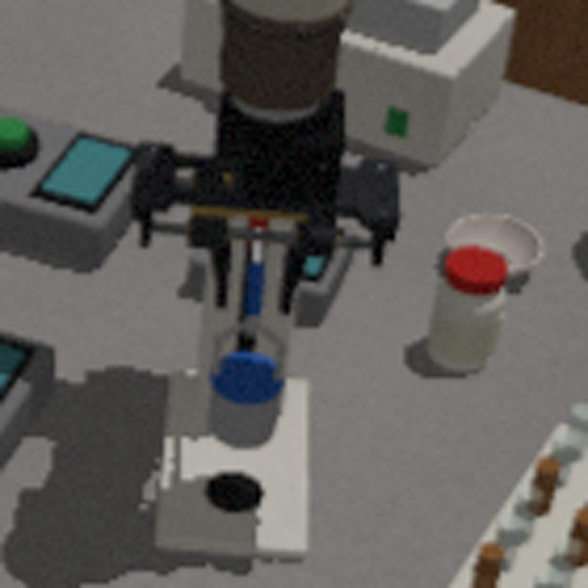

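Run:
```python
from h import *
env.move_straight([*(P0+.0019*sx+.0009*sy),.26],rate=.06);env.move_straight([*(P0+.0019*sx+.0009*sy),.40],rate=.15)
env.goto([.462,.22,.38],[-90,0,-60]);st()
p=env.grab_frame("wrist");cv2.imwrite("pics/p10wrist.png",p["image"]);print({k:p[k] for k in p if k!='image'})
for t in("read_top",):print(t,[(x["score"],np.round(x["xyz"],4)) for x in env.search_frame(p,t)[:4]])
env.gripper_to(0)
p=env.grab_frame("scene");cv2.imwrite("pics/p10scene.png",p["image"])
cv2.imwrite("pics/p10sz.png",cv2.resize(p["image"][130:270,310:450],None,fx=4.2,fy=4.2,interpolation=2));st()
```

```text
t34.73 pos [0.4621 0.2199 0.3799] rot [-9.000e+01 -1.000e-02 -6.003e+01] F [ 0.95 -0.65  0.83] op 0.449
{'fx': 310.7954600022157, 'fy': 310.7954600022157, 'cx': 316.87665252226196, 'cy': 196.03392782620674, 'position': array([0.42741999, 0.28007063, 0.54291591]), 'orientation': array([-1.50393830e+01, -2.83035022e-02,  2.99690740e+01]), 'shot': 17}
read_top [(0.9, array([0.2202, 0.272 , 0.0812])), (0.64, array([0.4524, 0.292 , 0.0593]))]
t35.80 pos [0.462 0.22  0.38 ] rot [-90.   0. -60.] F [-0.25  0.04  0.36] op 0.006
```

View pics/p10wrist.png

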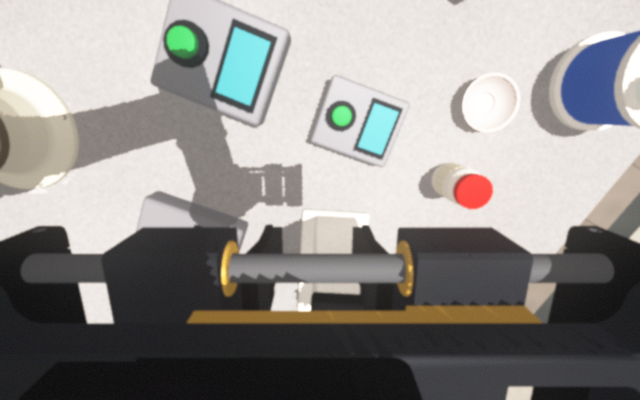

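View pics/p10sz.png

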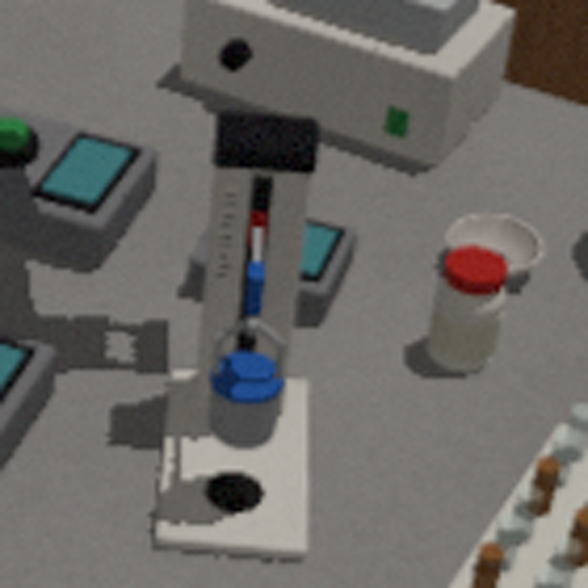

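Run:
```python
from h import *
W=dict(fx=310.79546,fy=310.79546,cx=316.8766525,cy=196.0339278,position=np.array([0.42741999,0.28007063,0.54291591]),orientation=np.array([-15.039,-.0283,29.969]))
z=lambda x,y:(190+(x+.5)/3-.5,110+(y+.5)/3-.5)
print(onz(W,(341,115),.06),onz(TP,z(106,283),.06),tri([(W,(341,115)),(TP,z(106,283))]))
B=[.461,.297]
env.goto([*B,.16],[-90,0,-60]);st()
print(env.move_straight([*B,.09],rate=.08,force_limit=2.5));st()
p=env.grab_frame("wrist");cv2.imwrite("pics/p11wrist.png",p["image"])
p=env.grab_frame("scene");cv2.imwrite("pics/p11scene.png",p["image"])
cv2.imwrite("pics/p11sz.png",cv2.resize(p["image"][130:270,310:450],None,fx=4.2,fy=4.2,interpolation=2));st()
```

```text
[0.46084148 0.29520165 0.06      ] [0.46140126 0.29627036 0.06      ] (array([0.46079162, 0.29505257, 0.06465967]), [np.float64(0.18307387341884088), np.float64(0.08368020415731467)])
t36.73 pos [0.462  0.2976 0.1614] rot [-8.984e+01  1.000e-02 -5.998e+01] F [-0.94 -0.35 -0.73] op 0.008
False
t37.75 pos [0.4614 0.2973 0.0906] rot [-8.993e+01  2.000e-02 -5.999e+01] F [0.23 0.35 0.61] op 0.007
t37.85 pos [0.4613 0.2973 0.0907] rot [-8.992e+01  2.000e-02 -6.000e+01] F [ 0.03 -0.34  0.68] op 0.004
```

View pics/p11wrist.png

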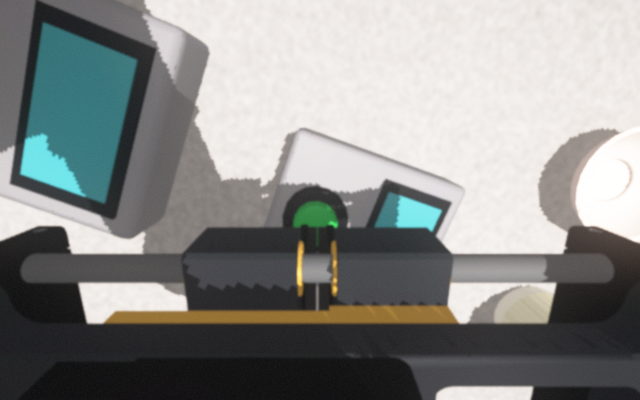

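View pics/p11sz.png

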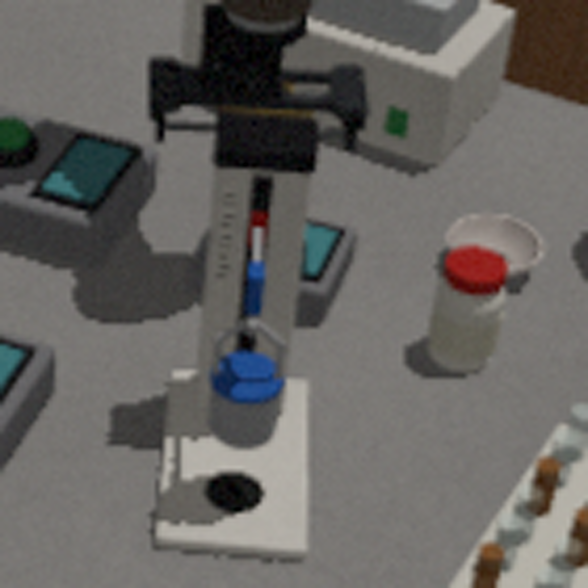

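Run:
```python
from h import *
B=[.461,.2962]
print(env.move_straight([*B,.045],rate=.02,force_limit=1.8));s=st();z=s['position'][2]
for d in (.003,.005,.0065,.008):
    r=env.move_straight([*B,z-d],rate=.01,force_limit=8);env.dwell(.1);s=st()
    if r or s['force'][2]>7.5:break
env.dwell(.2);st()
p=env.grab_frame("wrist");cv2.imwrite("pics/p12wrist.png",p["image"])
```

```text
True
t39.26 pos [0.461  0.2965 0.0602] rot [-9.002e+01 -1.000e-02 -5.999e+01] F [0.1  1.19 2.29] op 0.010
t39.79 pos [0.461  0.2965 0.0574] rot [-9.007e+01 -1.000e-02 -6.000e+01] F [-1.5   0.58  3.41] op 0.008
t40.12 pos [0.461  0.2965 0.0565] rot [-9.008e+01 -2.000e-02 -5.998e+01] F [-0.89  0.05  4.62] op 0.008
t40.33 pos [0.461  0.2965 0.0564] rot [-9.008e+01 -2.000e-02 -5.998e+01] F [-0.68 -0.75  4.99] op 0.007
```

View pics/p12wrist.png

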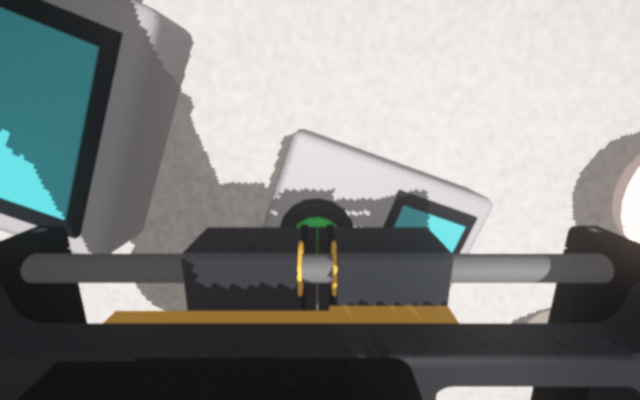

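Run:
```python
from h import *
B=[.461,.2962]
for z in (.0555,.0545,.0535,.0525,.0515,.0505,.0495):
    env.move_straight([*B,z],rate=.01);env.dwell(.1);s=st()
    if fs(5)[2]>9:break
env.dwell(.2);print(fs())
env.move_straight([*B,.10],rate=.05);st()
env.move_straight([*B,.25],rate=.15)
env.dwell(.3);st()
for n in("wrist","scene"):
    p=env.grab_frame(n);cv2.imwrite(f"pics/p13{n}.png",p["image"])
cv2.imwrite("pics/p13sz.png",cv2.resize(p["image"][130:270,310:450],None,fx=4.2,fy=4.2,interpolation=2))
```

```text
t40.75 pos [0.4611 0.2965 0.0564] rot [-8.999e+01  2.000e-02 -5.996e+01] F [-3.92 -0.48 10.08] op 0.007
[1.16 2.97 9.42]
t42.24 pos [0.4608 0.296  0.0997] rot [-90.07   0.   -59.98] F [ 0.68  0.27 -0.75] op 0.004
t43.69 pos [0.4609 0.2961 0.2495] rot [-9.009e+01 -1.000e-02 -5.997e+01] F [-0.07  0.03 -0.43] op 0.005
```

View pics/p13sz.png

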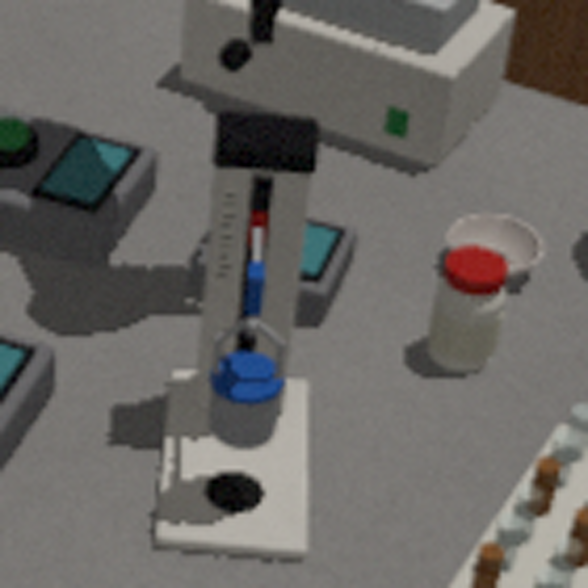

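View pics/p13wrist.png

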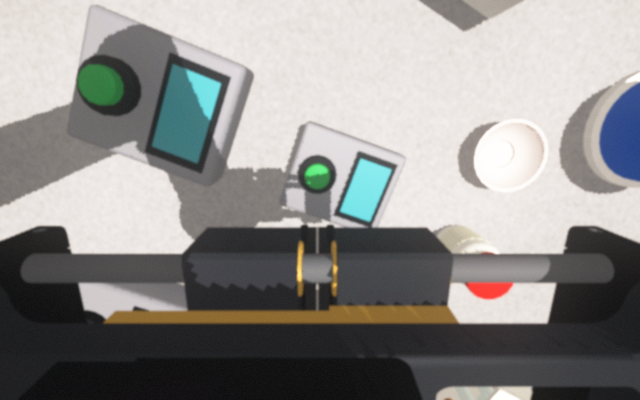

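Run:
```python
from h import *
env.close_job();st()
```

```text
the job is handed in; nothing more can be done
the job is handed in; nothing more can be done
```

The blue carrier is hanging by its bail in the hook's seat. I pressed the button on the smallest console once and handed the job in at about 44 s. No verdict was reported.

- **Hanging:** I lowered the carrier at no more than 2 cm/s. The hook dipped about 45 mm, for a weight of roughly 4.8 N. When I let go, the vertical force on the tool was about −0.3 N, within the zero drift I had seen, so the hook should have been close to balance. During the last alignment in the seat I felt sideways forces up to about 5 N. They were down to about 3 N just before I opened the gripper.
- **Stillness:** I could not read the hook's speed directly. In the scene pictures before the press, and again after it, the carrier hangs upright in the same place to the pixel.
- **Button:** My first try stopped at about 5 N, probably on sensor noise, so I pressed on. The tool then held at one height while the force rose to 9.4 N, which fits the end stop about 6 mm below the button's estimated top. I could not read the button travel itself. After retreating, the button was free and the arm was clear at 0.25 m.
- **Other items:** The orange carrier and the other bench items were not touched as far as I could tell. I did not measure their positions again at the end.

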